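Clear the bay, fit a filter cassette and lock its quarter-turn handle

ROBOT

A 6-joint arm with a two-finger parallel gripper is mounted at the origin on the work surface. World frame = base frame: x ahead of the robot, y to its left, z up, the work surface at z = 0. Lengths are in m, angles in rad, forces in N, time in s.
With the tool pointing down it reaches from about 0.225 to 0.725 m from the base axis. Payload 3.1 kg.
Tool frame: the origin (TCP) lies between the finger pads; the fingertips stand robot.finger_overhang ahead of it and the grasp point (between the pads) lies 3 mm ahead of it (robot.finger_overhang is the distance from the TCP to the fingertips, in m); z points along the fingers, y is the direction in which the jaws open and shut (so a half turn about z gives the same grasp; the last joint's range is limited). The gripper opens to 85 mm and grips with 20 to 120 N. Pads are 22 mm wide; open, the fingers measure 114 mm over their backs; the gripper's body (76 mm by 85 mm) begins 54 mm behind the grasp point. The pads swing forward as they close: fully open they stand 13 mm farther back than shut.
Start: joints at [0.992, 0.048, 0.099, 1.622, 0, 1.443], TCP at [0.229, 0.473, 0.253] pointing down, gripper open.
Joint ranges: [-2.91, 2.91], [-0.99, 1.94], [-1.21, 1.42], [-2.12, 2.29], [-1.49, 1.47], [-3.14, 3.14]. Speed limits (rad/s): [2.79, 2.79, 3.14, 3.14, 3.14, 3.14].

INTERFACE

Orientations are given as [roll, pitch, yaw] about the fixed x, y, z axes, in that order (R = Rz(yaw) Ry(pitch) Rx(roll)).
In Python, from cell import robot, grab_frame gives the robot as it stands.
- The arm moves only by the shell command python3 -m creep 'ROWS' [OPENING] [FORCE]. ROWS is JSON, a list of rows, each a list of 4 numbers: the shift along the world's x, y, z in m, then the turn about the world's z in rad. A call has 1 to 5 rows; each row is the pose to reach, as a shift and turn from the pose measured when the call began; what a row does not reach only later rows make up. A row lasts 1/8 s, in which the tool goes at most 62.5 mm and 10.7 degrees, less where a joint would pass 70% of its speed; a pose out of reach is approached as far as the arm can. A call with a gripper value outside its range is refused whole. OPENING is the opening, from 0 (shut) to 1 (fully open), set as the call begins (- or left out, the last holds). The fingers move at their own pace and stop on an object; FORCE is the grip in N (left out, the last holds). Time passes only in rows, so rows that repeat a pose let the fingers close. It gives the time, the measured TCP pose, the force and the opening at its end, in the units of the state.
- robot.state(): the state, without advancing time (a new reading comes with each control period).
- grab_frame(name): name is "side" or "top"; returns a dict with "img" (384x512x3 uint8, red, green, blue), "camera_matrix" (3x3 intrinsics, pixels), "distortion" ([k1, k2, p1, p2, k3] as OpenCV has them; the pictures are not rectified), "origin" and "orientation" of the camera in the world. Camera axes: x right, y up, looking along -z (the intrinsics and any distortion apply to the point x, -y, -z); pixel columns grow to the right and rows downward; lengths in m; the calibration is good to about 2 mm. A picture is of the moment at which its call begins. There is no depth.
- robot.hand_in(): hands the job in, once; it reports no verdict.
The state is a dict: "time": time; "qpos": joint angles; "qvel": joint speeds; "joint_efforts": joint torques, N m; "ee_pos": TCP position; "eef_rot": TCP orientation; "force": force on the tool from outside, world axes, zero at the start; "ft_torque": the same for the moment, N m; "grip_width": finger opening in m.
Only numpy, scipy, OpenCV 4.12 (cv2) and the standard library are available. Lean on these libraries where they do the work, as an engineer would, in place of code of your own. Each camera call takes 0.05 s, during which the arm holds its last target.

TASK

Take the sanding block off the dust extractor's open filter bay and lay it flat and right way up out of the way, on the extractor's top or on the bench. Then fit the long filter cassette from the wooden tray into the bay and lock it: with it fully home and its T-handle in line with the slot at the bottom of the bay, push the handle down until the key is through, turn it a quarter turn clockwise (seen from above) while holding it down, and let it spring back up into its latch. Drop nothing, let go of everything, and leave the square pre-filter, the glue bottle and the rotary tool undisturbed.

Things in the scene. Friction and masses are not known exactly. Their poses are not given: they have to be found in the camera images.
- extractor: Grey sheet-steel bench dust extractor, fixed, 160 mm high, on the left or right of the bench (tray on the other side). Origin on the bench straight below the centre of the filter bay, z up; the case spans x -90 to +190, y -130 to +130 mm. On its +x side a short metal hose and a black hood reach x = 381 mm, 137 mm high.
- bay (a point): Centre of the bay's mouth, in the plane of the extractor's flat top, 160 mm above the bench; axes as the extractor's. The bay is an opening 133 mm along y and 93 mm along x with upright walls, 42 mm deep down to a steel lock plate. The cassette's cover plate rests on the flat top round it.
- slot (a point): Centre of the slot in the lock plate, on its upper face, 42 mm below point bay, same axes. Slot 48 mm along y, 15 mm wide; plate 4 mm thick, 44 mm of free space under it. On the plate's underside two ridges 2 mm high stand halfway along the clockwise quarter turn: the key must be held below them as it turns past.
- tray: Plywood filter tray, fixed, 298 x 133 mm, walls 58 mm high. Origin on the bench under the centre of the long pocket (155 x 115 mm, long side along x); the square pocket (115 x 115 mm) is centred 144.5 mm further along +x. The cover plates rest on ledges 52 mm above the bench, flush with the wall tops, so that only the handles can be gripped.
- cassette: Filter cassette, about 0.4 kg. Origin: centre of the underside of its aluminium cover plate, 150 (x) x 110 (y) x 6 mm, z up. Under it the filter pack, 130 x 90 mm, tapering from 16 mm down to 118 x 78 mm at 30 mm. A black collar (radius 17, 10 mm high) stands on the plate round the handle's stem. It starts in the tray's long pocket, x along the tray's x. It fits the bay long side to long side, either way.
- grip (a point): Centre of the T-handle's black bar, 72 mm long (its x axis), 16 mm wide (y), 22 mm high; 50 mm above the cassette's origin while the handle is up (33 mm free between plate and bar). A 13 mm stem runs from it down through the cassette to a steel cross key, 40 x 9 x 8 mm, parallel to the bar, its underside 90 mm below this point.
- handle (a joint): Angle of the T-handle on the cassette, clockwise from above, with stops at 0 (bar along the cassette's long side: key in line with the slot) and 1.571 (bar across: locked). Stiff enough (0.05 N m) to stay where it is left.
- plunge (a joint): How far the handle is pushed down, 0 (up) to 0.018 m (stop), against a spring: 3 N at the top, 7.5 N at the bottom. With the cassette seated, a key not in line with the slot stops on the lock plate at 2 mm; in line, it is under the plate at 14 mm and below the ridges at 16.5 mm. Locked and let go, it springs back to 14 mm, key latched under the plate.
- prefilter: Bystander: square pre-filter, plate 110 x 110 x 6 mm with a round black knob 32 mm across that stands 32 mm above the plate; in the tray's square pocket. Origin at the centre of the plate's underside.
- sanding_block: Cork sanding block, 140 mm long (x), 55 mm wide (y), 34 mm high, 0.13 kg. It starts lying on the extractor's top across the open bay, its length roughly along the extractor's x. Origin at the centre of its underside. The free top on the hose side of the bay (extractor x 60 to 185 mm) has room for it laid along y; only a low rocker switch and a gauge sit in its two far corners.
- glue_bottle: Bystander: white glue bottle, 58 mm across and 200 mm high, standing on the bench between the tray and the extractor. Origin at the centre of its base.
- rotary_tool: Bystander: blue and black electric rotary tool, 175 mm long, 44 mm across, lying on the bench between the two, along x. Origin under its middle.

How it is judged:
On the way, in this order (a step that is already met when the one before it is completed fails the run):
1. the cassette is lifted clear of the tray (z of cassette in the frame of tray above 0.1 m), for 0.1 s.
2. the cassette is home in the bay and its key is pushed through the slot (distance between cassette and bay below 0.006 m and value of joint plunge above 0.01 m and value of joint handle below 0.5 rad), for 0.1 s.
At the end, for the whole second after the job is handed in: Cassette home in the bay (within 5 mm, long sides within 3.4 degrees, level within 2.3 degrees), handle turned past 1.2 rad and sprung back to a plunge of 12.5 to 15.2 mm; sanding block flat (4.6 degrees) on the bench or the extractor's top (within 4 mm); all at rest (distance between cassette and bay below 0.005 m and angle between the x axis of cassette and the y axis of bay, either way round below 0.06 rad and angle between cassette's own z axis and vertical below 0.04 rad and value of joint handle above 1.2 rad and value of joint plunge between 0.0125 and 0.0152 m and linear speed of each of cassette, sanding_block below 0.02 m/s and angle between sanding_block's own z axis and vertical below 0.08 rad and (height (world z) of sanding_block below 0.004 m or height (world z) of sanding_block between 0.157 and 0.1635 m)); the robot touches nothing.
It fails at once if the square pre-filter is moved by more than 15 mm (distance of prefilter from where it was at the start of the episode above 0.015 m).
It fails at once if the glue bottle is moved by more than 15 mm or tipped (distance of glue_bottle from where it was at the start of the episode above 0.015 m or angle between glue_bottle's own z axis and vertical above 0.2 rad).
It fails at once if the rotary tool is moved by more than 15 mm (distance of rotary_tool from where it was at the start of the episode above 0.015 m).
It fails at once if the sanding block is dropped (faster than 1.2 m/s) (linear speed of sanding_block above 1.2 m/s).
It fails at once if the cassette is dropped (faster than 1.2 m/s) (linear speed of cassette above 1.2 m/s).
It also fails if it takes over 70 s, if anything falls off the work surface, if the arm or the gripper's body presses on something with over 40 N, if the wrist force passes 120 N, or if a joint passes its speed limit or range.

## Working session

There is one attempt and no reset: what is moved stays moved. The work goes in short steps, Python scripts to look and compute and a shell command to move; the robot and the scene stay as the last step left them, time stands still between calls to the robot, and variables do not carry over. Pictures are saved under pics/ and viewed, and the job is handed in when it is done.

```bash
mkdir -p pics; ls
python3 - <<'E'
from cell import robot, grab_frame
import cv2
s=robot.state();print(s); print(robot.finger_overhang)
for n in("side","top"):
    f=grab_frame(n);cv2.imwrite(f"pics/{n}0.png",f["img"][:,:,::-1])
    print(n,f["camera_matrix"],f["distortion"],f["origin"],f["orientation"])
E
```

```text
pics
{'time': 0.0, 'qpos': array([9.92193740e-01, 4.87360507e-02, 9.75543491e-02, 1.62203425e+00,
       3.13049569e-05, 1.44298207e+00]), 'qvel': array([-8.83699179e-05, -8.96444763e-04, -7.71369317e-04, -2.34470515e-04,
        2.93942269e-04,  1.04668264e-03]), 'joint_efforts': array([-2.92114837e-04, -3.38786852e+01,  3.20012784e+01,  2.03885604e-02,
       -2.40484878e-04,  7.12398673e-07]), 'ee_pos': array([0.22841574, 0.47205454, 0.25210298]), 'eef_rot': array([-3.13919676e+00, -3.39469988e-04,  2.69080387e+00]), 'force': array([0.2255046 , 0.85262784, 0.40767428]), 'ft_torque': array([-0.02942588, -0.00814712,  0.01990807]), 'grip_width': 0.08532166999619123}
0.022
side [[395.30192909   0.         255.40422313]
 [  0.         395.30192909 190.99325875]
 [  0.           0.           1.        ]] [-0.04775279  0.          0.          0.          0.        ] [0.20815144 0.40360898 0.66735783] [ 0.84112662 -0.01278103 -2.36333769]
top [[410.41861128   0.         254.06946661]
 [  0.         410.41861128 188.59414651]
 [  0.           0.           1.        ]] [-0.14909886  0.          0.          0.          0.        ] [ 0.4824689  -0.015688    1.11576971] [ 0.16452674  0.00352988 -1.59086919]
```

View pics/side0.png

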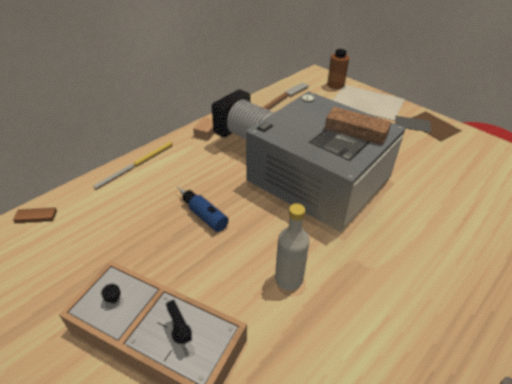

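View pics/top0.png

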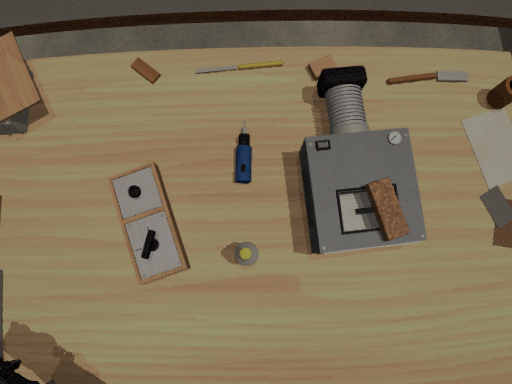

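```bash
cat > h.py <<'E'
import numpy as np, cv2
from scipy.spatial.transform import Rotation as Rn
from cell import robot, grab_frame
def cam(f):
    R=Rn.from_euler('xyz',f["orientation"]).as_matrix()@np.diag([1,-1,-1.]) # cv cam->world
    return np.array(f["camera_matrix"]),np.array(f["distortion"]),np.array(f["origin"]),R
def ray(f,px):
    K,d,o,R=cam(f)
    u=cv2.undistortPoints(np.array(px,float).reshape(-1,1,2),K,d).reshape(-1,2)
    return o,np.c_[u,np.ones(len(u))]@R.T
def plane(f,px,z):
    o,v=ray(f,px); return o+v*((z-o[2])/v[:,2])[:,None]
def proj(f,P):
    K,d,o,R=cam(f); P=(np.array(P,float).reshape(-1,3)-o)@R
    return cv2.projectPoints(P,np.zeros(3),np.zeros(3),K,d)[0].reshape(-1,2)
def crop(f,x0,y0,x1,y1,s,name):
    c=f["img"][y0:y1,x0:x1,::-1]; cv2.imwrite(f"pics/{name}.png",cv2.resize(c,None,fx=s,fy=s,interpolation=cv2.INTER_CUBIC))
E
python3 - <<'E'
from h import *
f=grab_frame("top");g=grab_frame("side")
crop(f,290,60,440,260,3,"tex"); crop(f,100,155,200,290,4,"ttr"); crop(g,240,80,420,220,4,"sex"); crop(g,50,255,260,384,3.7,"str")
E
```

```text
(no output)
```

View pics/tex.png

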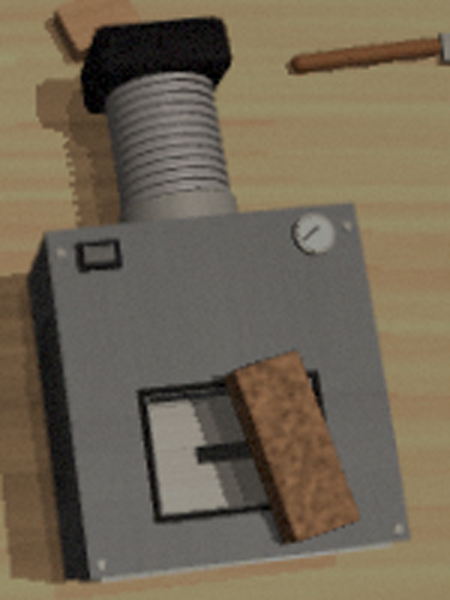

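View pics/ttr.png

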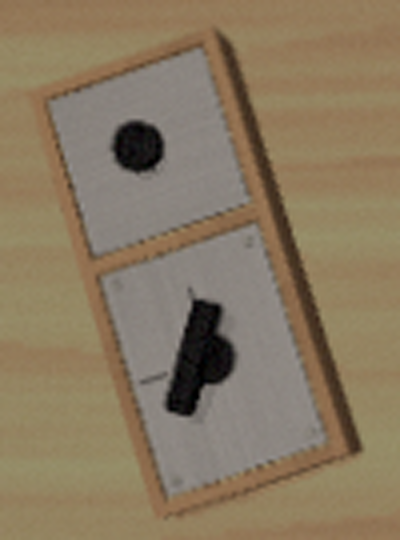

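View pics/sex.png

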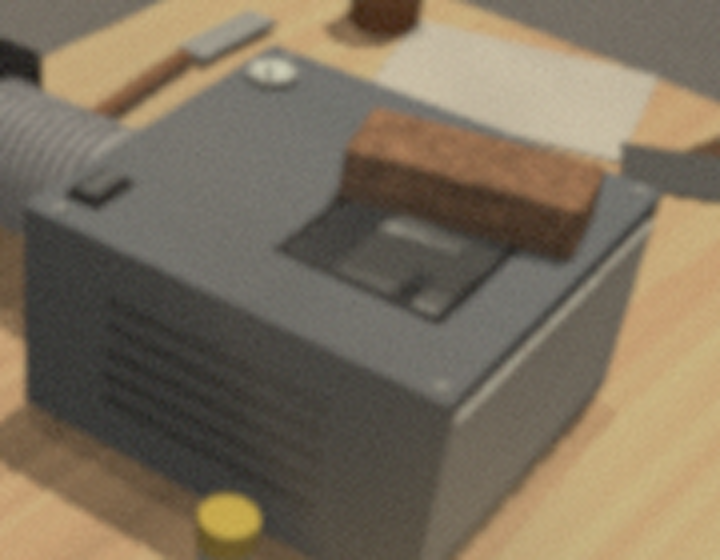

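View pics/str.png

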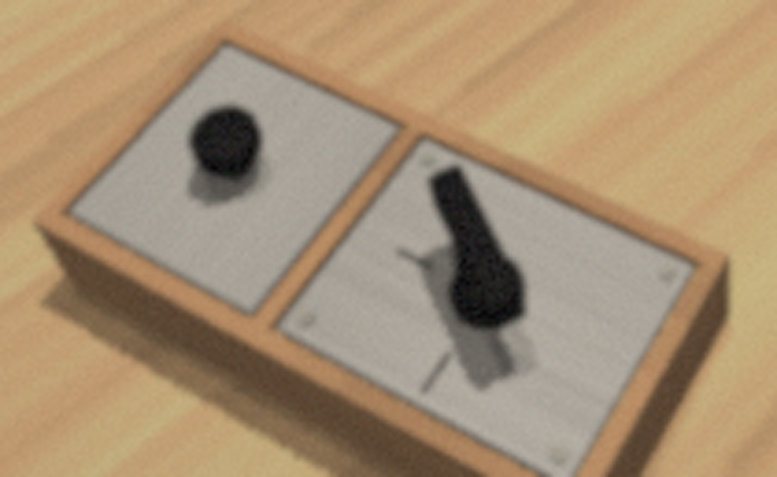

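Run:
```python
from h import *
f=grab_frame("top")
def fit(src,dst):
    src=np.array(src,float);dst=dst[:,:2];a=src-src.mean(0);b=dst-dst.mean(0)
    th=np.arctan2((a[:,0]*b[:,1]-a[:,1]*b[:,0]).sum(),(a*b).sum());c,s=np.cos(th),np.sin(th);R=np.array([[c,-s],[s,c]])
    t=dst.mean(0)-R@src.mean(0);return t,th,np.linalg.norm(src@R.T+t-dst,axis=1)
def P(pts,s,x,y,z): return plane(f,(np.array(pts,float)+.5)/s-.5+[x,y],z)
ex=P([(47,232),(353,205),(408,540),(92,578)],3,290,60,.16)
print("ex",ex[:,:2],*fit([(.19,.13),(.19,-.13),(-.09,-.13),(-.09,.13)],ex))
b=P([(138,390),(318,371),(155,522)],3,290,60,.16);print("bay",fit([(.0465,.0665),(.0465,-.0665),(-.0465,.0665)],b))
t=P([(40,92),(212,33),(358,452),(165,517)],4,100,155,.058)
print("tray",*fit([(.2115,.0665),(.2115,-.0665),(-.0865,-.0665),(-.0865,.0665)],t))
h=P([(195,298),(222,305),(192,416),(166,408)],4,100,155,.113)
print("bar",*fit([(.036,.008),(.036,-.008),(-.036,-.008),(-.036,.008)],h))
k=P([(228,375),(297,352),(357,520),(293,543)],3,290,60,.194)
print("blk",*fit([(.07,.0275),(.07,-.0275),(-.07,-.0275),(-.07,.0275)],k))
g=grab_frame("side")
# cap of bottle
print("bottle",plane(f,[(246,254)],.2),plane(g,[(297,209)],.2),"tool",plane(f,[(244,125),(244,183)],.022))
```

```text
ex [[ 0.76524874 -0.1421552 ]
 [ 0.78569274 -0.39871902]
 [ 0.50957695 -0.42129576]
 [ 0.48833103 -0.16600845]] [ 0.58738287 -0.28617034] 0.08260850950454454 [0.00143641 0.00221342 0.00219016 0.00239724]
bay (array([ 0.59037517, -0.28430442]), np.float64(0.08463075524922938), array([0.00623887, 0.01094467, 0.00946231]))
tray [0.5163361  0.24483908] 0.3262227871355675 [0.00474528 0.00630767 0.00119523 0.0030677 ]
bar [0.51701451 0.24760501] -0.25775074014421573 [0.00137497 0.0013605  0.00096454 0.00150566]
blk [ 0.58265833 -0.32098526] 0.2998731048287283 [0.00237254 0.00251562 0.0016657  0.00189508]
bottle [[0.48828303 0.00528237 0.2       ]] [[0.48929698 0.00965094 0.2       ]] tool [[0.8440971  0.00894952 0.022     ]
 [0.68002446 0.01148335 0.022     ]]
```

```bash
python3 -m creep '[[0.02,-0.05,0.03,0.05],[0.04,-0.10,0.05,0.1],[0.07,-0.15,0.05,0.15],[0.09,-0.20,0.05,0.2],[0.11,-0.25,0.05,0.25]]' 1 40; python3 -m creep '[[0.02,-0.055,0,0.05],[0.05,-0.11,0,0.1],[0.07,-0.165,0,0.15],[0.095,-0.22,0,0.2],[0.12,-0.275,0,0.25]]'
```

```text
time: 0.92
ee_pos: [0.3391, 0.2208, 0.303]
eef_rot: [-3.141, 0.001, 2.943]
force: [0.5, -0.8, 0.2]
grip_width: 0.0856
time: 1.55
ee_pos: [0.4596, -0.0562, 0.3032]
eef_rot: [-3.141, 0.002, -3.089]
force: [0.8, 0.8, -0.7]
grip_width: 0.0857
```

```bash
python3 -m creep '[[0.025,-0.055,0,0.05],[0.05,-0.11,0,0.1],[0.075,-0.165,0,0.15],[0.1,-0.22,0,0.2],[0.123,-0.265,0,0.249]]'
python3 - <<'E'
from h import *
f=grab_frame("top");g=grab_frame("side")
crop(f,290,60,440,260,3,"a1");crop(g,240,20,420,160,4,"a2");print(robot.state()["ee_pos"])
E
```

```text
time: 2.17
ee_pos: [0.5831, -0.3236, 0.3027]
eef_rot: [-3.141, 0.002, -2.84]
force: [1.1, 0.3, 1.4]
grip_width: 0.0856
[ 0.58366126 -0.32635261  0.29657062]
```

View pics/a2.png

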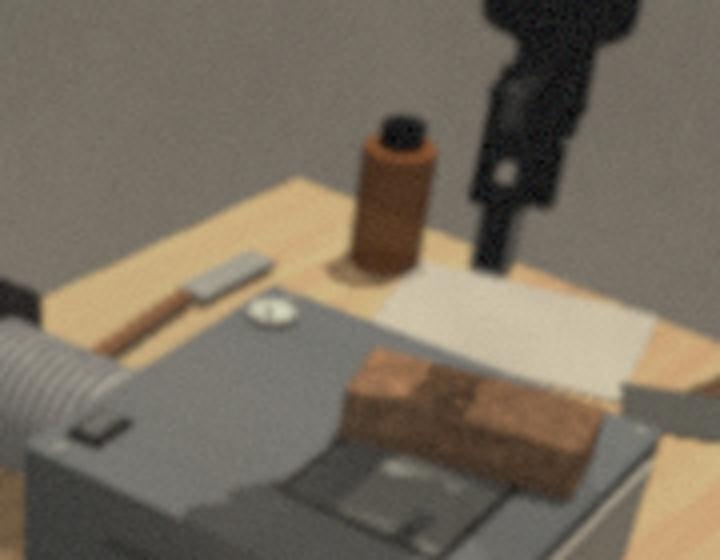

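```bash
python3 -m creep '[[0,0.003,-0.04,0],[0,0.003,-0.08,0],[0,0.003,-0.1,0],[0,0.003,-0.1,0],[0,0.003,-0.1,0]]'
python3 - <<'E'
from h import *
f=grab_frame("top");g=grab_frame("side")
crop(f,290,60,440,260,3,"a1");crop(g,240,20,420,160,4,"a2");print(robot.state())
E
```

```text
time: 2.9
ee_pos: [0.584, -0.3232, 0.1983]
eef_rot: [3.14, -0.002, -2.844]
force: [1.1, -0.2, 0.8]
grip_width: 0.0851
{'time': 3.0, 'qpos': array([-6.06029080e-01,  4.28990964e-01,  4.41282293e-01,  1.58400297e+00,
       -4.41466358e-06, -9.03478109e-01]), 'qvel': array([-0.00278892,  0.00405456,  0.00454453, -0.00211174,  0.00104228,
       -0.00046652]), 'joint_efforts': array([ 1.86317152e-02, -4.74802709e+01,  3.15954852e+01,  3.45515774e-02,
        9.93183930e-04,  8.03685252e-04]), 'ee_pos': array([ 0.58445505, -0.32364811,  0.19900646]), 'eef_rot': array([ 3.14087642e+00, -5.69941741e-04, -2.84414342e+00]), 'force': array([-0.20262389, -0.61186853,  0.71047273]), 'ft_torque': array([ 0.04010122,  0.00495635, -0.02229029]), 'grip_width': 0.08543869624913797}
```

View pics/a2.png

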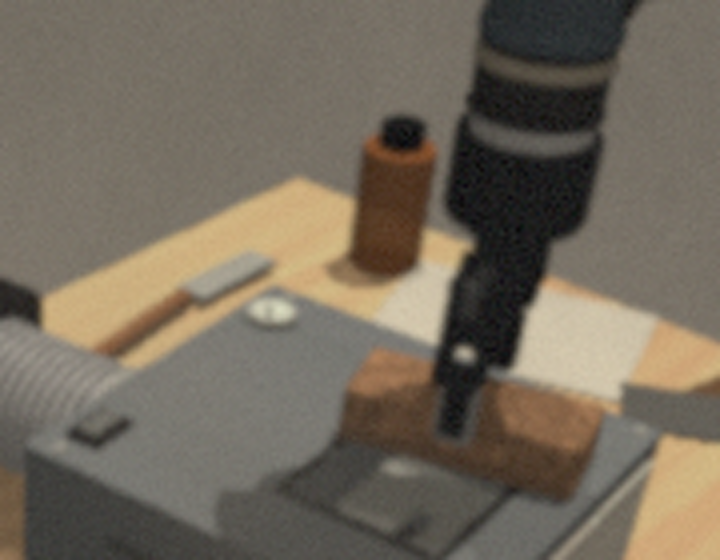

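View pics/a1.png

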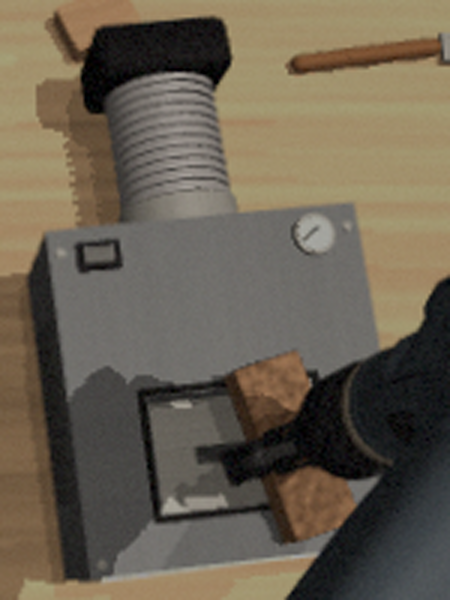

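```bash
python3 -m creep '[[0,0,-0.006,0],[0,0,-0.006,0],[0,0,-0.006,0],[0,0,-0.006,0],[0,0,-0.006,0]]' 0.3 40; python3 -m creep '[[0,0,0.0,0],[0,0,0.02,0],[0,0,0.04,0],[0,0,0.06,0],[0,0,0.06,0]]'
```

```text
time: 3.62
ee_pos: [0.5846, -0.3238, 0.1936]
eef_rot: [-3.142, -0.0, -2.844]
force: [-0.1, 1.1, 2.7]
grip_width: 0.0541
time: 4.25
ee_pos: [0.5852, -0.3242, 0.2547]
eef_rot: [-3.14, 0.001, -2.844]
force: [0.2, 0.7, -1.4]
grip_width: 0.0543
```

```bash
python3 -m creep '[[-0.05,0.015,0.01,0],[-0.105,0.03,0.01,0],[-0.16,0.045,0.01,0],[-0.21,0.06,0.01,0],[-0.245,0.074,0.01,0]]'; python3 -m creep '[[0,0,-0.05,0],[0,0,-0.1,0],[0,0,-0.15,0],[0,0,-0.18,0],[0,0,-0.2,0]]';python3 -m creep '[[0,0,-0.0,0],[0,0,-0.01,0],[0,0,-0.018,0],[0,0,-0.018,0]]'
```

```text
time: 4.88
ee_pos: [0.3378, -0.2489, 0.2629]
eef_rot: [3.141, -0.0, -2.845]
force: [0.0, -0.8, -1.2]
grip_width: 0.0544
time: 5.5
ee_pos: [0.3357, -0.2469, 0.0589]
eef_rot: [3.136, -0.003, -2.845]
force: [0.2, -0.5, -1.7]
grip_width: 0.0542
time: 6.0
ee_pos: [0.3355, -0.2467, 0.0406]
eef_rot: [3.136, -0.003, -2.845]
force: [-0.8, 0.1, -1.6]
grip_width: 0.0542
```

Run:
```python
from h import *
f=grab_frame("top");g=grab_frame("side")
crop(f,260,180,460,384,3,"b1");cv2.imwrite("pics/b2.png",g["img"][:,:,::-1]);print(robot.state()["ee_pos"],robot.state()["force"])
```

```text
[ 0.33598196 -0.24710925  0.04129003] [ 0.32527517  0.30449921 -1.65122621]
```

View pics/b1.png

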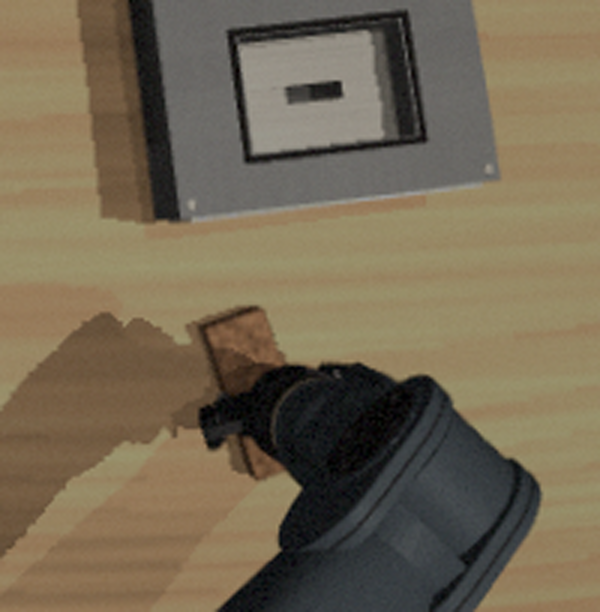

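View pics/b2.png

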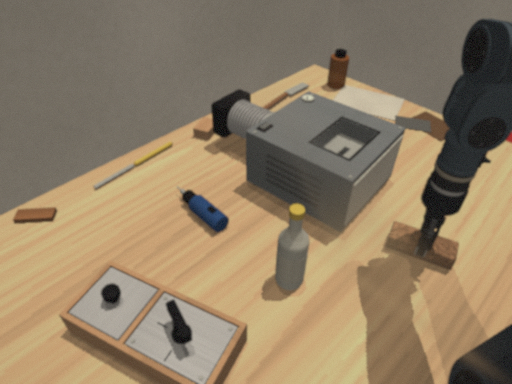

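```bash
python3 -m creep '[[0,0,-0.004,0],[0,0,-0.006,0],[0,0,-0.007,0],[0,0,-0.007,0]]'
python3 - <<'E'
from h import *
f=grab_frame("top")
def P(pts,s,x,y,z): return plane(f,(np.array(pts,float)+.5)/s-.5+[x,y],z)
b=P([(228,30),(408,10),(427,140),(247,162)],3,260,180,.16);print(b,b.mean(0),np.arctan2(*(b[0]+b[1]-b[2]-b[3])[[1,0]]))
b=P([(285,88),(341,80),(343,98),(288,106)],3,260,180,.118);print(b,b.mean(0))
E
```

```text
time: 6.6
ee_pos: [0.3359, -0.2471, 0.0342]
eef_rot: [3.137, -0.002, -2.845]
force: [1.0, 0.6, -1.6]
grip_width: 0.0545
[[ 0.63461287 -0.20896443  0.16      ]
 [ 0.6477973  -0.35660646  0.16      ]
 [ 0.54319572 -0.36457188  0.16      ]
 [ 0.53019854 -0.21879196  0.16      ]] [ 0.58895111 -0.28723368  0.16      ] 0.08492251082642946
[[ 0.59205599 -0.26242104  0.118     ]
 [ 0.59753388 -0.30992709  0.118     ]
 [ 0.58257392 -0.31066704  0.118     ]
 [ 0.57715513 -0.2640897   0.118     ]] [ 0.58732973 -0.28677622  0.118     ]
```

```bash
python3 -m creep '[[0,0,-0.002,0],[0,0,-0.003,0]]'; python3 -m creep '[[0,0,-0.001,0],[0,0,-0.002,0]]'
```

```text
time: 6.9
ee_pos: [0.3362, -0.2473, 0.0335]
eef_rot: [3.137, -0.002, -2.845]
force: [-4.7, 5.4, 16.3]
grip_width: 0.0539
time: 7.15
ee_pos: [0.3366, -0.2477, 0.0335]
eef_rot: [3.139, -0.002, -2.845]
force: [-4.2, 4.9, 15.3]
grip_width: 0.0542
```

```bash
python3 -m creep '[[0,0,0.0,0],[0,0,0.0,0],[0,0,0.0,0],[0,0,0.0,0]]' 1; python3 -m creep '[[0,0,0.03,0],[0,0,0.09,0],[0,0,0.15,0],[0,0.0,0.21,0],[0,0.02,0.27,0]]'
python3 - <<'E'
from h import *
f=grab_frame("top");g=grab_frame("side")
crop(f,260,180,460,384,3,"c1");cv2.imwrite("pics/c2.png",g["img"][:,:,::-1]);print(robot.state()["ee_pos"],robot.state()["force"])
E
```

```text
time: 7.65
ee_pos: [0.3365, -0.2476, 0.0332]
eef_rot: [3.138, -0.002, -2.845]
force: [0.0, 0.5, 0.2]
grip_width: 0.0855
time: 8.28
ee_pos: [0.3364, -0.2282, 0.3041]
eef_rot: [3.139, -0.002, -2.846]
force: [-0.3, -1.0, -0.0]
grip_width: 0.0854
[ 0.33833205 -0.22853683  0.31017907] [ 0.90119641 -0.69334967 -0.14198523]
```

View pics/c2.png

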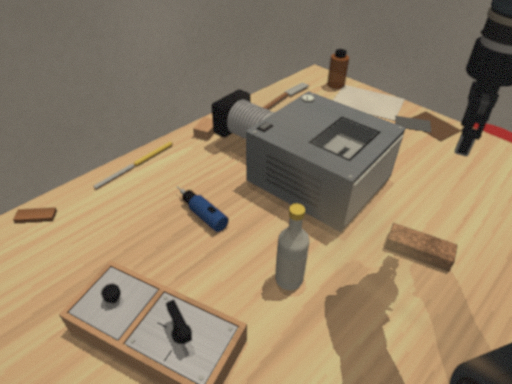

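```bash
python3 -m creep '[[0.01,0.05,0,-0.06],[0.03,0.1,0,-0.12],[0.05,0.15,0,-0.18],[0.07,0.2,0,-0.24],[0.09,0.25,0,-0.3]]'; python3 -m creep '[[0.02,0.05,0,-0.06],[0.04,0.1,0,-0.12],[0.06,0.15,0,-0.18],[0.08,0.2,-0.03,-0.24],[0.09,0.226,-0.06,-0.253]]'
python3 - <<'E'
from h import *
f=grab_frame("top");g=grab_frame("side")
crop(f,90,135,240,290,4,"d1");crop(g,50,180,260,384,3,"d2");print(robot.state()["ee_pos"],robot.state()["eef_rot"])
E
```

```text
time: 9.0
ee_pos: [0.4288, 0.0231, 0.3096]
eef_rot: [-3.134, 0.005, 3.138]
force: [0.4, -0.6, 0.5]
grip_width: 0.0854
time: 9.62
ee_pos: [0.5194, 0.2517, 0.2478]
eef_rot: [-3.134, 0.005, 2.886]
force: [0.7, -0.4, 0.7]
grip_width: 0.0848
[0.51711088 0.25101583 0.24325551] [-3.12931635 -0.00320058  2.88818588]
```

View pics/d2.png

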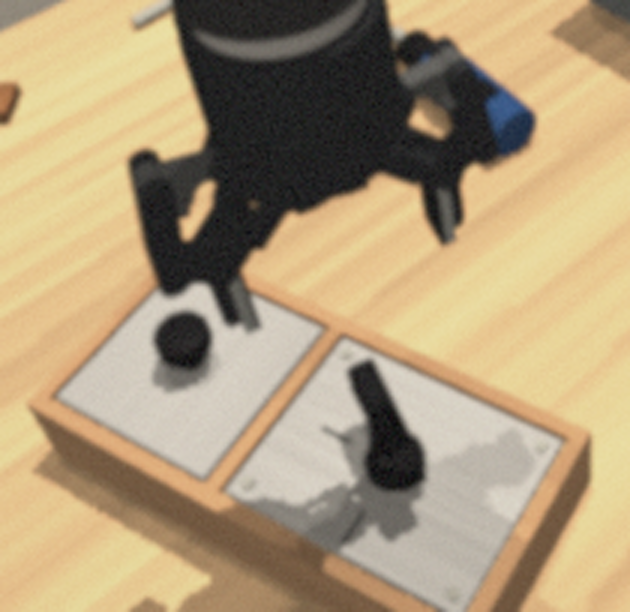

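View pics/d1.png

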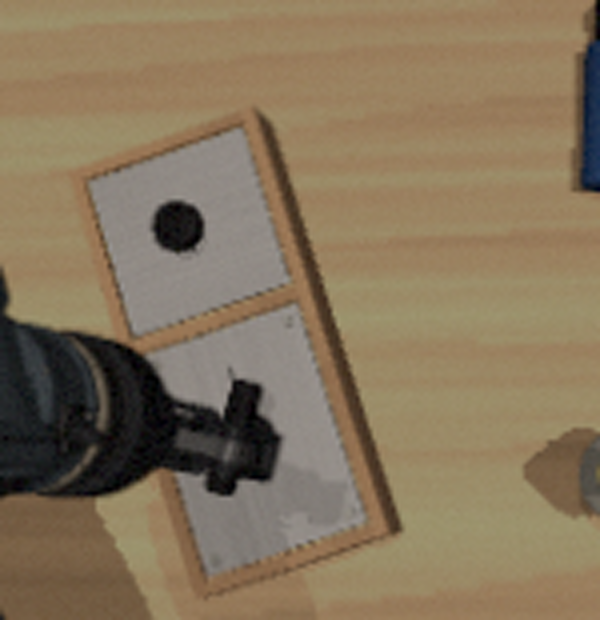

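```bash
python3 -m creep '[[-0.001,-0.004,-0.04,-0.002],[-0.001,-0.004,-0.08,-0.002],[-0.001,-0.004,-0.1,-0.002],[-0.001,-0.004,-0.12,-0.002],[-0.001,-0.004,-0.133,-0.002]]'
python3 - <<'E'
from h import *
f=grab_frame("top");g=grab_frame("side")
crop(f,90,135,240,290,4,"d3");crop(g,50,180,260,384,3,"d4");print(robot.state()["ee_pos"],robot.state()["force"])
E
```

```text
time: 10.35
ee_pos: [0.5158, 0.2461, 0.1095]
eef_rot: [-3.129, -0.004, 2.885]
force: [-0.8, -0.8, 0.2]
grip_width: 0.0856
[0.51509755 0.24608654 0.10880695] [ 0.16895099 -0.3850452  -1.08048959]
```

View pics/d4.png

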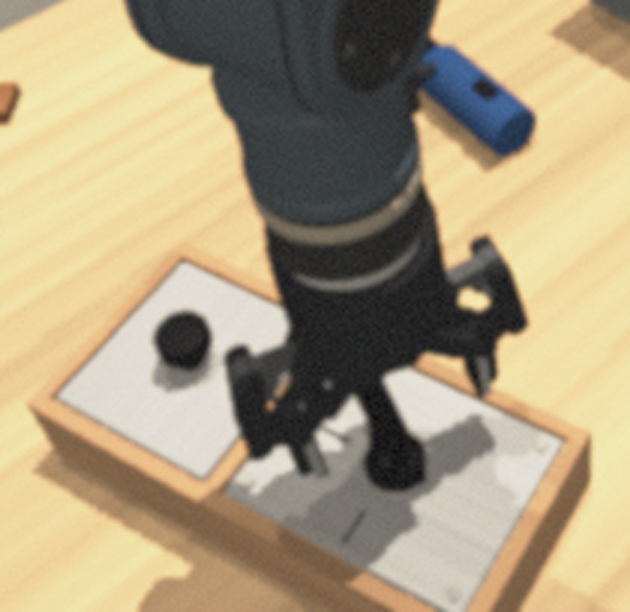

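View pics/d3.png

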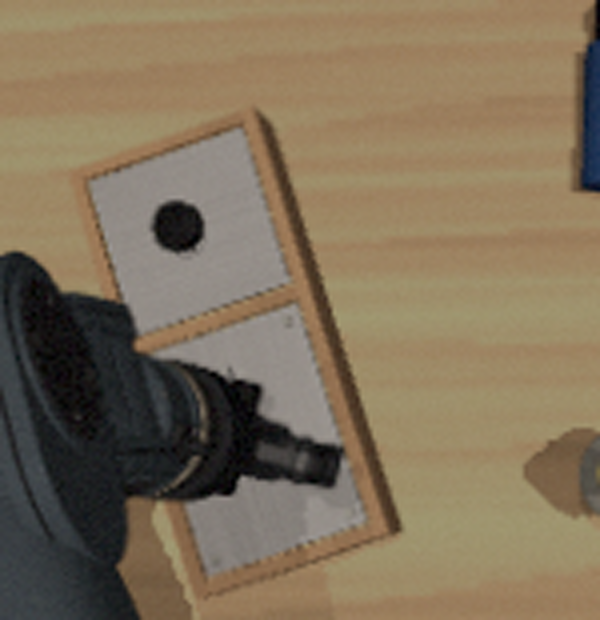

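```bash
python3 -m creep '[[0.001,0.001,0.003,0],[0.001,0.001,0.003,0],[0.001,0.001,0.003,0],[0.001,0.001,0.003,0],[0.001,0.001,0.003,0]]' 0 60;python3 -m creep '[[0,0,0,0],[0,0,0,0],[0,0,0,0]]'
```

```text
time: 11.08
ee_pos: [0.5171, 0.2489, 0.1131]
eef_rot: [-3.132, -0.004, 2.886]
force: [0.8, 4.8, 2.5]
grip_width: 0.0144
time: 11.45
ee_pos: [0.5171, 0.2489, 0.1132]
eef_rot: [-3.132, -0.004, 2.886]
force: [0.3, 2.3, 2.4]
grip_width: 0.0147
```

```bash
python3 -m creep '[[0,0,0,0.12],[0,0,0,0.24],[0,0,0,0.36],[0,0,0,0.46],[0,0,0,0.54]]';python3 -c "
from cell import robot;s=robot.state();print(s['ft_torque'],s['force'],s['eef_rot'])"
```

```text
time: 12.08
ee_pos: [0.5171, 0.2487, 0.113]
eef_rot: [-3.132, -0.004, -2.854]
force: [1.9, 2.8, 2.4]
grip_width: 0.0148
[ 0.55847049  0.02770246 -0.04786205] [1.86746449 2.79087508 2.40115826] [-3.13210141 -0.00413412 -2.85433901]
```

```bash
python3 -m creep '[[0,0,0,0.03],[0,0,0,0.05],[0,0,0,0.05]]';python3 -c "
from cell import robot;s=robot.state();print(s['ft_torque'],s['force'],s['eef_rot'])"
```

```text
time: 12.45
ee_pos: [0.5168, 0.2488, 0.1129]
eef_rot: [-3.133, -0.005, -2.805]
force: [0.5, 3.4, 2.3]
grip_width: 0.0148
[ 0.88446387  0.12298148 -0.5051226 ] [0.47555451 3.43468116 2.33749426] [-3.13265785 -0.00466287 -2.80548523]
```

```bash
python3 -m creep '[[0,-0.001,0.01,-0.01],[0,-0.001,0.03,-0.01],[0,-0.001,0.05,-0.01],[0,-0.001,0.08,-0.01],[0,-0.001,0.11,-0.01]]'; python3 -m creep '[[0,0,0.04,0],[0,0,0.08,0],[0,0,0.12,0],[0,0,0.12,0]]'
python3 - <<'E'
from h import *
f=grab_frame("top");g=grab_frame("side")
crop(f,90,135,240,290,4,"e3");crop(g,0,0,400,384,2,"e4");s=robot.state();print(s["ee_pos"],s["force"],s["ft_torque"])
E
```

```text
time: 13.08
ee_pos: [0.5156, 0.2459, 0.2218]
eef_rot: [-3.129, -0.01, -2.816]
force: [1.1, -0.3, -3.8]
grip_width: 0.0145
time: 13.58
ee_pos: [0.5165, 0.245, 0.3447]
eef_rot: [-3.127, -0.006, -2.816]
force: [0.0, 0.5, -4.1]
grip_width: 0.0145
[0.51551728 0.24508131 0.34016813] [ 0.14076846 -0.28849129 -3.90894571] [ 0.01553161 -0.06859832  0.00421356]
```

View pics/e4.png

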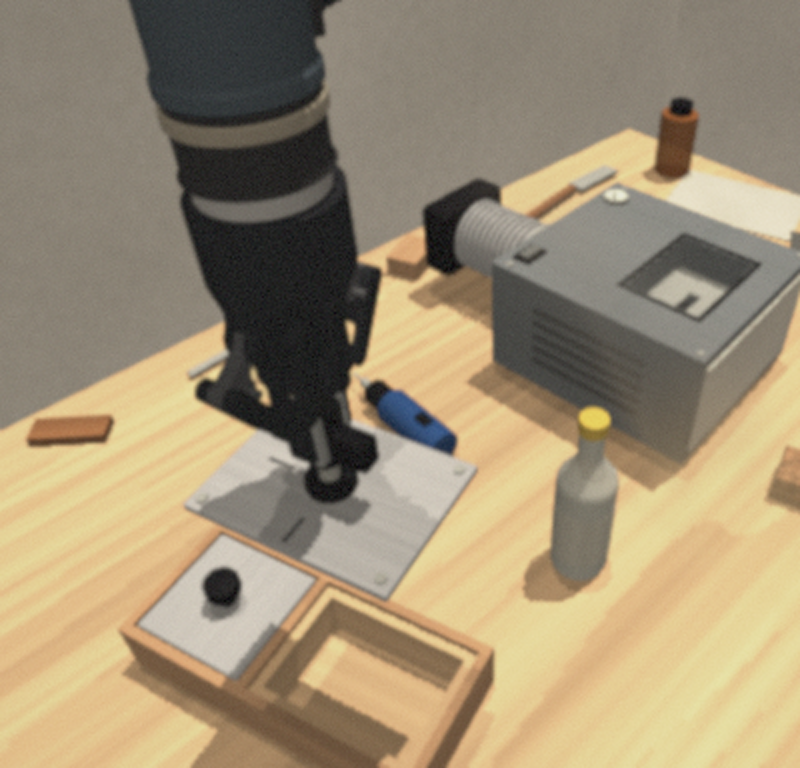

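View pics/e3.png

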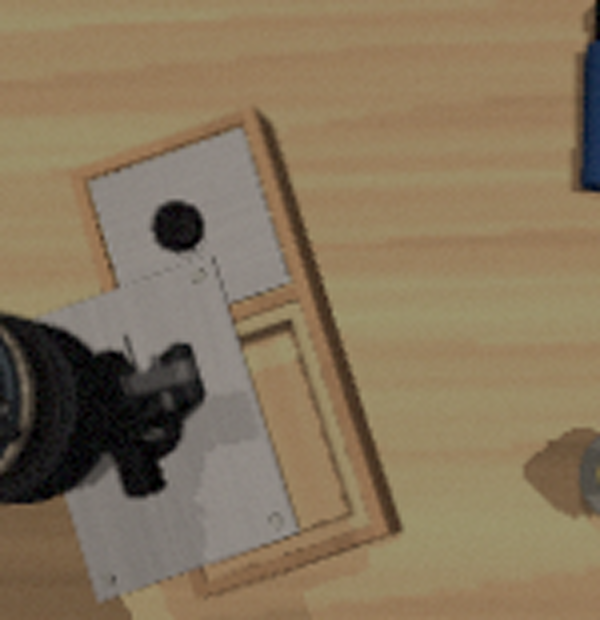

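Run:
```python
from h import *
f=grab_frame("top");s=robot.state();print(s["ee_pos"],s["eef_rot"])
def P(pts,s,x,y,z): return plane(f,(np.array(pts,float)+.5)/s-.5+[x,y],z)
z=s["ee_pos"][2]-.011-.044
p=P([(212,257),(300,527),(103,600)],4,90,135,z);print(p)
d=p[0]-p[1];e=p[2]-p[1];print(np.arctan2(d[1],d[0]),np.arctan2(e[1],e[0])-np.pi/2,np.linalg.norm(d),np.linalg.norm(e),(p[0]+p[2])/2)
```

```text
[0.51510827 0.2451308  0.33912434] [-3.12792289 -0.01521014 -2.81591283]
[[0.60376612 0.21565982 0.28412434]
 [0.46523378 0.168123   0.28412434]
 [0.42866784 0.27016242 0.28412434]]
0.3305557680183043 0.3440951079450705 0.14646145033603142 0.10839331098473083 [0.51621698 0.24291112 0.28412434]
```

```bash
python3 -m creep '[[0.004,-0.03,0.005,0.09],[0.01,-0.07,0.01,0.2],[0.017,-0.12,0.01,0.31],[0.024,-0.17,0.01,0.42],[0.03,-0.22,0.01,0.53]]'; python3 -m creep '[[0.01,-0.05,0,0.12],[0.017,-0.1,0,0.24],[0.024,-0.15,0,0.36],[0.032,-0.2,0,0.48],[0.038,-0.24,0,0.6]]'; python3 -m creep '[[0.002,-0.03,0,0.08],[0.004,-0.06,0,0.15],[0.005,-0.075,0,0.2],[0.005,-0.075,0,0.2]]'
```

```text
time: 14.35
ee_pos: [0.5441, 0.0234, 0.3458]
eef_rot: [-3.132, -0.019, -2.282]
force: [0.6, -0.5, -3.3]
grip_width: 0.0145
time: 14.98
ee_pos: [0.5811, -0.2186, 0.3421]
eef_rot: [-3.138, -0.018, -1.679]
force: [0.3, 0.9, -2.9]
grip_width: 0.0147
time: 15.48
ee_pos: [0.5851, -0.2946, 0.3382]
eef_rot: [3.139, -0.015, -1.481]
force: [0.4, 0.3, -3.4]
grip_width: 0.0147
```

Run:
```python
from h import *
f=grab_frame("top");g=grab_frame("side")
crop(f,280,110,460,270,4,"f1");crop(g,220,0,440,200,3.6,"f2");s=robot.state();print(s["ee_pos"],s["eef_rot"])
```

```text
[ 0.58551917 -0.29296705  0.33993453] [ 3.14152123 -0.01531152 -1.47964348]
```

View pics/f1.png

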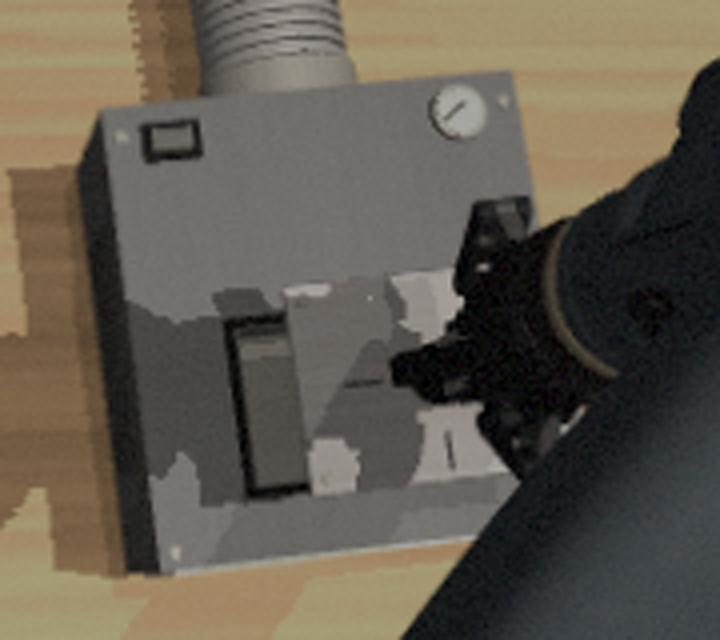

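View pics/f2.png

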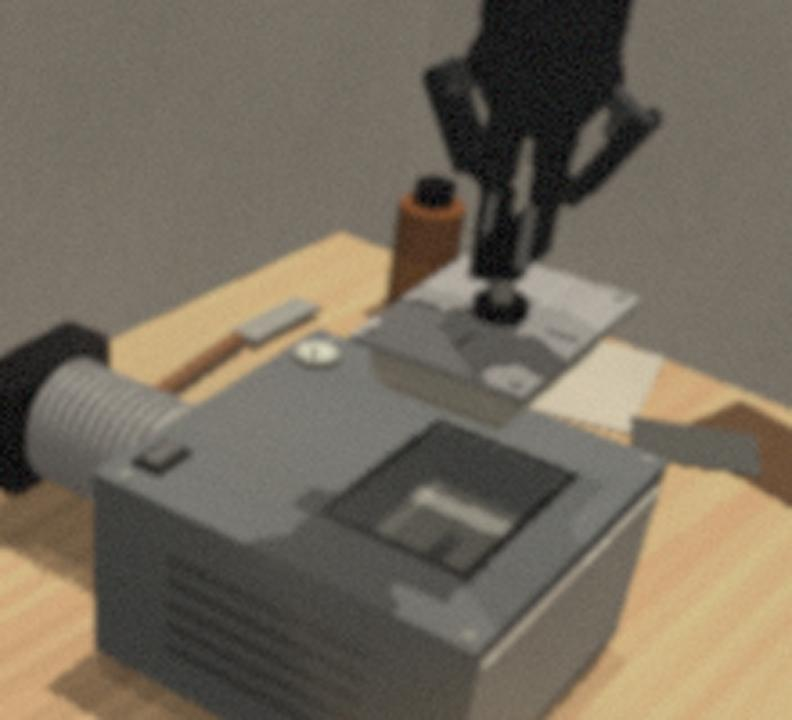

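```bash
python3 -m creep '[[0.002,0.006,-0.02,-0.005],[0.002,0.006,-0.04,-0.005],[0.002,0.006,-0.06,-0.005],[0.002,0.006,-0.065,-0.005],[0.002,0.006,-0.065,-0.005]]'
python3 - <<'E'
from h import *
f=grab_frame("top");g=grab_frame("side")
crop(f,280,110,460,270,4,"f1");crop(g,260,40,440,180,4.4,"f2");s=robot.state();print(s["ee_pos"],s["eef_rot"])
E
```

```text
time: 16.2
ee_pos: [0.5873, -0.2861, 0.2748]
eef_rot: [3.141, -0.015, -1.484]
force: [-0.7, 0.5, -3.4]
grip_width: 0.0146
[ 0.58781506 -0.28677892  0.27617807] [-3.14029563 -0.01636543 -1.48437928]
```

View pics/f1.png

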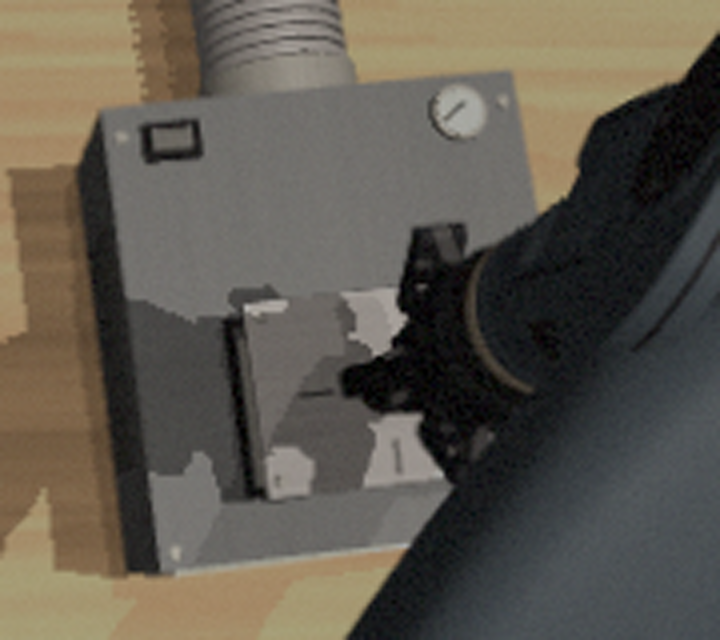

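View pics/f2.png

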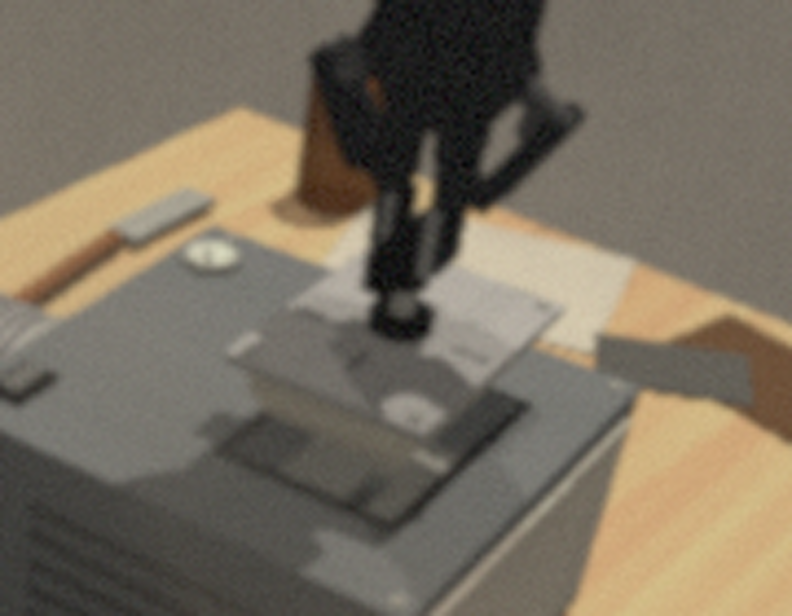

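```bash
cat >> h.py <<'E'
def P(f,pts,s,x,y,z): return plane(f,(np.array(pts,float)+.5)/s-.5+[x,y],z)
E
python3 - <<'E'
from h import *
f=grab_frame("top");g=grab_frame("side")
p=P(f,[(245,303),(267,498)],4,280,110,.22);print(p); 
q=P(g,[(228,352),(433,460),(563,305)],4.4,260,40,.22);print(q,(q[0]+q[2])/2)
for a,b in((p[0],p[1]),(q[0],q[1])): d=a-b;print(np.arctan2(d[1],d[0]),np.linalg.norm(d),(a+b)/2+.075*np.array([np.cos(.084-np.pi/2),np.sin(.084-np.pi/2),0]))
# bay seen by side
b=P(g,[(218,448),(392,530),(530,402)],4.4,260,40,.16);print(b,(b[0]+b[2])/2)
E
```

```text
[[ 0.63450062 -0.20908743  0.22      ]
 [ 0.52593078 -0.21570795  0.22      ]]
[[ 0.63200879 -0.20540282  0.22      ]
 [ 0.51033115 -0.20011658  0.22      ]
 [ 0.54091488 -0.3660437   0.22      ]] [ 0.58646183 -0.28572326  0.22      ]
0.060904000731149405 0.10877151652257736 [ 0.58650829 -0.28713325  0.22      ]
-0.043417304361945 0.12179241578479935 [ 0.57746256 -0.27749526  0.22      ]
[[ 0.63435811 -0.21030595  0.16      ]
 [ 0.53174838 -0.21665336  0.16      ]
 [ 0.54458655 -0.36479209  0.16      ]] [ 0.58947233 -0.28754902  0.16      ]
```

```bash
python3 -m creep '[[0.0015,-0.001,-0.01,0.003],[0.0015,-0.001,-0.02,0.003],[0.0015,-0.001,-0.03,0.003],[0.0015,-0.001,-0.032,0.003]]'; python3 -m creep '[[0,0,-0.004,0],[0,0,-0.008,0],[0,0,-0.008,0]]'
```

```text
time: 16.9
ee_pos: [0.5887, -0.2877, 0.2423]
eef_rot: [3.141, -0.015, -1.482]
force: [0.1, 0.1, -3.2]
grip_width: 0.0145
time: 17.27
ee_pos: [0.5887, -0.2872, 0.2338]
eef_rot: [3.14, -0.014, -1.481]
force: [-0.3, 1.8, -4.2]
grip_width: 0.015
```

```bash
python3 -m creep '[[0,0,-0.003,0],[0,0,-0.006,0],[0,0,-0.006,0]]'; python3 -m creep '[[0,0,-0.003,0],[0,0,-0.005,0],[0,0,-0.005,0]]';python3 -c "
from cell import robot;s=robot.state();print(s['ft_torque'],s['force'],s['eef_rot'],s['ee_pos'])"
```

```text
time: 17.65
ee_pos: [0.5886, -0.2871, 0.2273]
eef_rot: [3.14, -0.013, -1.481]
force: [0.6, 1.2, -4.1]
grip_width: 0.0145
time: 18.02
ee_pos: [0.5886, -0.2872, 0.2223]
eef_rot: [3.14, -0.013, -1.481]
force: [0.0, 1.8, -3.1]
grip_width: 0.0147
[ 0.50047326 -0.06611728 -0.04594805] [ 0.03695269  1.84988139 -3.13257969] [ 3.14014927 -0.01331883 -1.48149106] [ 0.58857911 -0.28723863  0.22232954]
```

Going in freely. Continue, pushing the key through.

```bash
python3 -m creep '[[0,0,-0.003,0],[0,0,-0.006,0],[0,0,-0.006,0]]'; python3 -m creep '[[0,0,-0.003,0],[0,0,-0.006,0],[0,0,-0.006,0]]';python3 -c "
from cell import robot;s=robot.state();print(s['ft_torque'],s['force'],s['eef_rot'],s['ee_pos'])"
```

```text
time: 18.4
ee_pos: [0.5885, -0.2874, 0.217]
eef_rot: [3.141, -0.014, -1.482]
force: [-2.9, 1.1, 3.6]
grip_width: 0.0144
time: 18.77
ee_pos: [0.5885, -0.2874, 0.211]
eef_rot: [3.141, -0.014, -1.482]
force: [-2.7, 2.2, 4.9]
grip_width: 0.015
[0.83965832 0.43854148 0.03449393] [-2.65202416  2.16699235  4.90542405] [ 3.1408114  -0.01398305 -1.48169948] [ 0.5884907  -0.28742102  0.21102835]
```

```bash
python3 -m creep '[[0,0,-0.003,0],[0,0,-0.006,0],[0,0,-0.008,0],[0,0,-0.008,0]]'
python3 - <<'E'
from h import *
f=grab_frame("top");g=grab_frame("side")
crop(f,280,110,460,270,4,"g1");crop(g,260,40,440,180,4.4,"g2");s=robot.state();print(s["ee_pos"],s["force"],s["ft_torque"])
E
```

```text
time: 19.27
ee_pos: [0.5884, -0.2874, 0.2039]
eef_rot: [3.141, -0.014, -1.482]
force: [-4.0, 1.7, 6.6]
grip_width: 0.0148
[ 0.58843982 -0.28742798  0.2039883 ] [-4.03945077  1.78529278  7.00044902] [0.95586435 0.56456291 0.07382819]
```

View pics/g2.png

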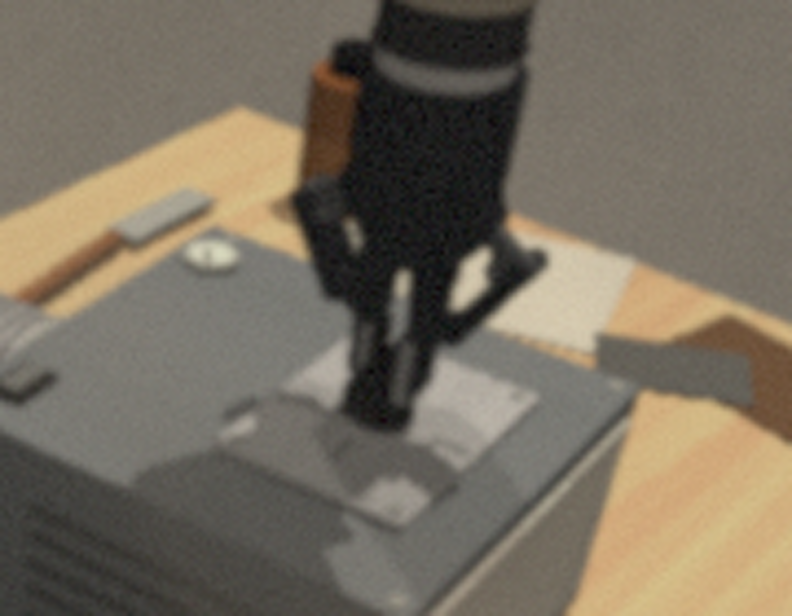

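View pics/g1.png

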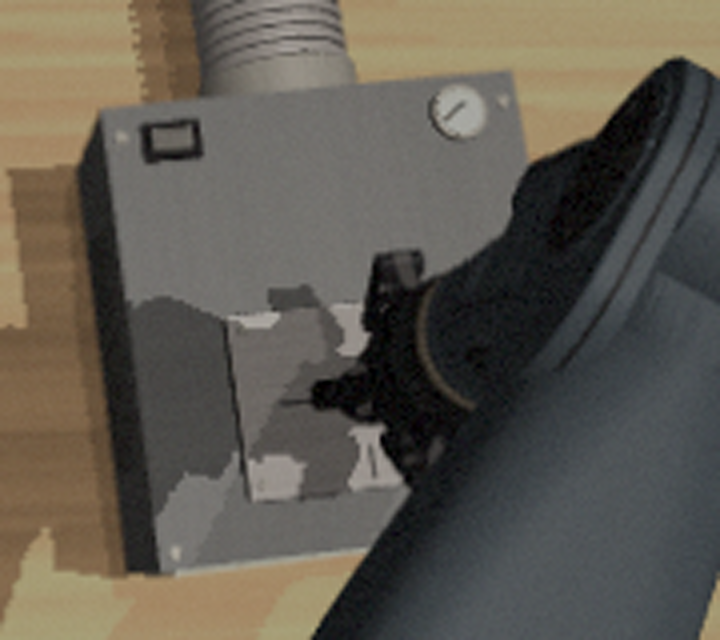

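```bash
python3 -m creep '[[0,0,-0.002,0],[0,0,-0.003,0],[0,0,-0.004,0]]' 0 90; python3 -c "
from cell import robot;s=robot.state();print(s['ft_torque'],s['force'],s['eef_rot'],s['ee_pos'])"
```

```text
time: 19.75
ee_pos: [0.5884, -0.2874, 0.2037]
eef_rot: [-3.139, -0.016, -1.482]
force: [-6.5, 3.9, 15.6]
grip_width: 0.014
[ 1.36032406  1.28713498 -0.02755302] [-6.46729895  3.94215298 15.58022202] [-3.13942867 -0.01623855 -1.48173396] [ 0.58840484 -0.2874143   0.20367776]
```

```bash
python3 -m creep '[[0,0,-0.002,-0.1],[0,0,-0.002,-0.2],[0,0,-0.002,-0.3],[0,0,-0.002,-0.4],[0,0,-0.002,-0.5]]'; python3 -c "
from cell import robot;s=robot.state();print(s['ft_torque'],s['force'],s['eef_rot'],s['ee_pos'])"
```

```text
time: 20.38
ee_pos: [0.5883, -0.2874, 0.2037]
eef_rot: [-3.138, -0.017, -1.985]
force: [-5.2, 2.8, 9.1]
grip_width: 0.0138
[1.07150278 0.80732953 0.07829525] [-5.17281686  2.77113488  9.0813613 ] [-3.1379581  -0.01664034 -1.98500365] [ 0.58827086 -0.28743443  0.20374259]
```

```bash
python3 -m creep '[[0,0,-0.003,-0.1],[0,0,-0.003,-0.2],[0,0,-0.003,-0.3],[0,0,-0.003,-0.4],[0,0,-0.003,-0.5]]'; python3 -m creep '[[0,0,-0.003,-0.1],[0,0,-0.003,-0.2],[0,0,-0.003,-0.3],[0,0,-0.003,-0.4],[0,0,-0.003,-0.5]]'; python3 -c "
from cell import robot;s=robot.state();print(s['ft_torque'],s['force'],s['eef_rot'],s['ee_pos'])"
```

```text
time: 21.0
ee_pos: [0.5881, -0.2874, 0.2037]
eef_rot: [-3.136, -0.016, -2.488]
force: [-6.4, 3.3, 11.7]
grip_width: 0.0142
time: 21.62
ee_pos: [0.5881, -0.2873, 0.2037]
eef_rot: [-3.134, -0.015, -2.991]
force: [-6.2, 3.4, 11.2]
grip_width: 0.014
[1.0177764  0.88849612 0.07055418] [-6.17730583  3.403347   11.22237001] [-3.13399303 -0.01452531 -2.99103748] [ 0.58805742 -0.28728642  0.20372434]
```

```bash
python3 -m creep '[[0,0,-0.003,-0.03],[0,0,-0.003,-0.06],[0,0,-0.003,-0.07]]'; python3 -c "
from cell import robot;s=robot.state();print(s['ft_torque'],s['force'],s['eef_rot'],s['ee_pos'])"; python3 -m creep '[[0,0,0.002,0],[0,0,0.003,0],[0,0,0.004,0],[0,0,0.004,0]]'
```

```text
time: 22.0
ee_pos: [0.588, -0.2872, 0.2037]
eef_rot: [-3.132, -0.013, -3.06]
force: [-5.3, 3.5, 11.4]
grip_width: 0.0141
[0.92353522 0.81756125 0.39869579] [-5.25340984  3.48101492 11.43529987] [-3.13216046 -0.01291976 -3.06025903] [ 0.58799999 -0.28720988  0.20369008]
time: 22.5
ee_pos: [0.588, -0.2872, 0.2077]
eef_rot: [-3.132, -0.013, -3.06]
force: [-4.1, 2.1, 5.3]
grip_width: 0.0142
```

```bash
python3 -m creep '[[0,0,0.0,0.01],[0,0,0.001,0.01],[0,0,0.001,0.01]]'; python3 -m creep '[[0,0,0.0,0],[0,0,0,0],[0,0,0,0],[0,0,0,0]]' 1 ; python3 -m creep '[[0,0,0.01,0],[0,0,0.04,0],[0,0,0.09,0],[0,0,0.14,0]]'; python3 -m creep '[[-0.05,0,0,0],[-0.11,0.02,0,0],[-0.17,0.03,0,0],[-0.22,0.04,0,0],[-0.26,0.05,0,0]]'
python3 - <<'E'
from h import *
f=grab_frame("top");g=grab_frame("side")
crop(f,280,110,460,270,4,"k1");cv2.imwrite("pics/k0.png",f["img"][:,:,::-1]);crop(g,260,40,440,180,4.4,"k2");s=robot.state();print(s["ee_pos"],s["force"],s["grip_width"])
E
```

```text
time: 22.88
ee_pos: [0.588, -0.2872, 0.2078]
eef_rot: [-3.133, -0.014, -3.05]
force: [-0.9, 2.8, -0.1]
grip_width: 0.0141
time: 23.38
ee_pos: [0.5882, -0.2874, 0.2078]
eef_rot: [-3.132, -0.013, -3.05]
force: [0.8, 0.7, -0.5]
grip_width: 0.084
time: 23.88
ee_pos: [0.5878, -0.2872, 0.35]
eef_rot: [-3.132, -0.013, -3.05]
force: [-0.3, -0.1, -0.3]
grip_width: 0.0854
time: 24.5
ee_pos: [0.326, -0.2367, 0.3514]
eef_rot: [-3.129, -0.011, -3.051]
force: [0.5, -0.1, -0.7]
grip_width: 0.0857
[ 0.32503106 -0.23612225  0.35221789] [-0.38234888  0.54370937 -0.0832237 ] 0.08557712008354541
```

View pics/k2.png

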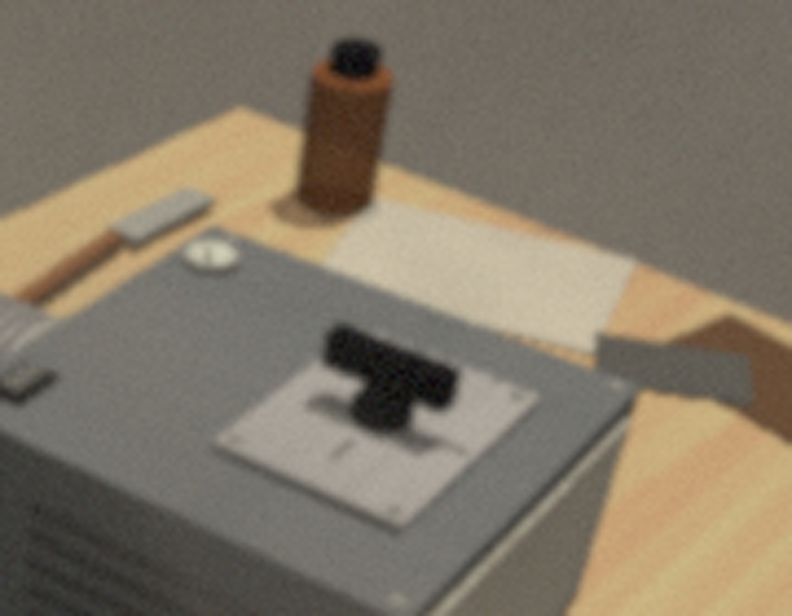

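View pics/k1.png

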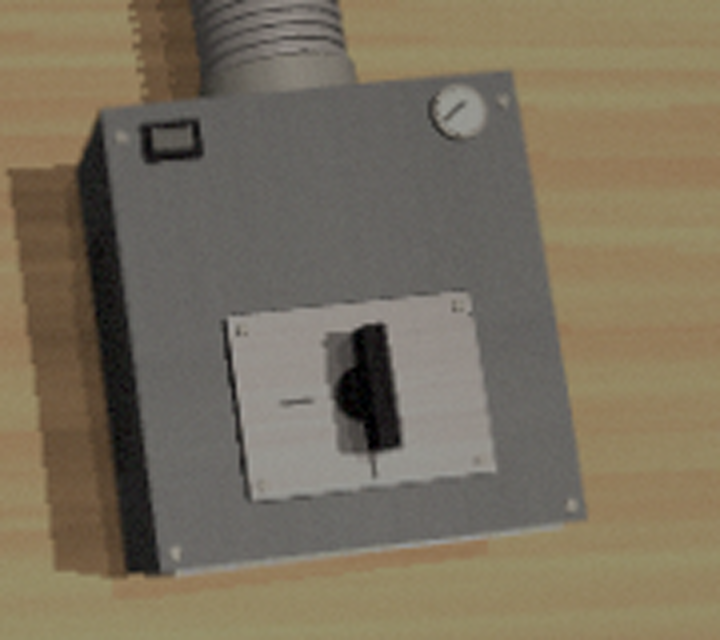

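View pics/k0.png

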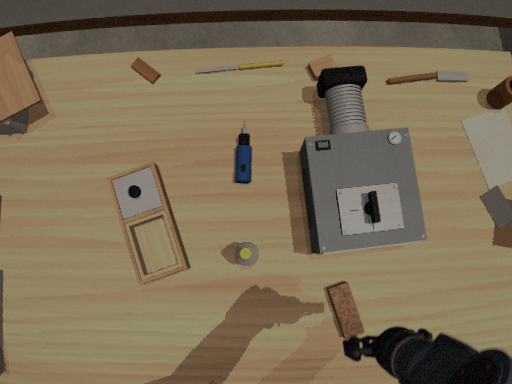

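Run:
```python
from h import *
g=grab_frame("side");f=grab_frame("top")
c,s=np.cos(.084),np.sin(.084)
for nm,F,(x,y,k) in(("side",g,(260,40,4.4)),("top",f,(280,110,4))):
  c0=cv2.resize(F["img"][y:y+(140 if k==4.4 else 160),x:x+180,::-1],None,fx=k,fy=k,interpolation=cv2.INTER_CUBIC)
  m=c0.max(2)<45
  if nm=="side": m[:300]=0;m[:, :300]=0;m[450:]=0;m[:,480:]=0
  else: m[:300]=0;m[500:]=0;m[:,:300]=0;m[:,450:]=0
  n,lab,st,ce=cv2.connectedComponentsWithStats(m.astype(np.uint8));i=1+st[1:,4].argmax();print(nm,st[i])
  for d in(0,.014):
    pts=[(.588+c*a-s*b,-.287+s*a+c*b,.21-d+e) for a in(-.036,.036) for b in(-.008,.008) for e in(-.011,.011)]
    q=(proj(F,pts)-[x,y]+.5)*k-.5; print(d,q.min(0).round(),q.max(0).round())
```

```text
side [ 329  329  124   99 6392]
0 [323. 294.] [471. 394.]
0.014 [319. 318.] [466. 418.]
top [ 336  325   63  126 4971]
0 [354. 317.] [411. 451.]
0.014 [347. 321.] [403. 453.]
```

```bash
python3 -m creep '[[0,0,0,0],[0,0,0,0],[0,0,0,0]]'; python3 -c "
from cell import robot;print(robot.hand_in())"
```

```text
time: 25.08
ee_pos: [0.3284, -0.2376, 0.351]
eef_rot: [-3.13, -0.011, -3.05]
force: [0.1, -0.4, 0.3]
grip_width: 0.0854
the job is handed in; nothing more can be done
None
```

I completed the job and handed it in at about 25 s; no verdict came back.

- **Sanding block:** I laid it flat and right way up on the bench at about (0.34, -0.25). The extractor's top on the hose side looked beyond the arm's reach.
- **Cassette:** I turned the handle back to its 0 stop while the cassette was still in the tray, since it started about 0.58 rad off. I then lifted the cassette and seated it in the bay. The handle went down to its stop, and I held it there at 9–16 N while turning it about 1.57 rad clockwise to the other stop. Then I let it rise and released it.

**Last checks:**
- The final pictures show the cover plate flush and square in the bay, with the bar across it.
- The bar's outline in the side view fits a plunge of about 14 mm (latched) rather than 0. In the mask the outline came out slightly smaller than predicted, so this confirms the latch but does not measure the plunge exactly.
- The bottle, rotary tool and pre-filter look unmoved by eye; I did not measure them.
- The block lies flat, and the gripper is open and clear of everything.

No check failed. The only disagreements were 1–3 mm between position estimates from the two cameras.

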